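# Two pictures of the glass ball

## Task

Photograph the loose blue glass ball twice, always keeping it in the middle of its wooden dish and leaving the other things alone: first grip the dish by its black knob and push it along the desk against both stop pads under the webcam, red tab pointing straight away from the webcam, so that the yellow sprung plunger is pushed in, and keep it pressed there for two seconds. Then lift the dish at least 6 cm off the desk above the round mat without turning it, and there in the air turn it a quarter turn so that the red tab points to the side where the yellow globe lamp stands. Finish while still holding it up over the mat in the gripper, level and still.

Things in the scene. Friction and masses are not known exactly. Their poses are not given: they have to be found in the camera images.
- dish: loose round wooden dish, 130 mm diameter, rim 48 mm high, 84 mm foot, 220-340 g; floor flat over 20 mm at height 30 mm, then rising 14 degrees to the rim. A black arch (bar top at 96 mm) spans it along its y and carries the black knob. Origin: centre of underside, z up, x points to the red tab, which sticks out to 86 mm from the centre. Starts upright on the desk, robot side of the stand
- dish_grip (a point): centre of the dish's square black knob, 114 mm above the underside; knob 24 x 24 mm, from 96 to 132 mm high, sides along the dish's x and y, to be gripped from above on either pair of facing sides
- dish_tab (a point): point on the red tab, 80 mm from the dish's centre along its x, 43 mm above its underside
- dish_middle (a point): middle of the dish, where the centre of the ball is when it lies centred: 47 mm above the dish's underside
- ball_center (a point): centre of the loose blue glass ball, 34 mm in diameter, about 50 g; it rolls if the dish is tilted by several degrees or jerked
- stand: fixed photo stand: flat round grey mat, 200 mm diameter (no hindrance to sliding); at its far edge two 52 mm high aluminium stop pads 30 degrees left and right of x, plunger between them, webcam on a post behind (116 mm high). Origin: mat centre on the desk; x points to plunger and webcam, y left, z up. A dish against both pads is centred on the origin; bring it home along +x
- plunger (a joint): travel of the yellow sprung shutter plunger in m: 0 out, grows as it is pushed towards the webcam; about 0.008 when the dish is home against both pads (mechanical end 0.012). The spring pushes back with 2.3 N at first and 3.5 N at 0.008
- plunger_tip (a point): middle of the yellow plunger's round face, 14 mm in diameter, 39 mm above the desk; out, it lies 57 mm from the mat's centre along the stand's x
- lamp: fixed lamp, white round foot of 64 mm diameter with a yellow globe on it, 112 mm high, standing 0.19 to 0.21 m from the mat's centre, either at the left or at the right side of the stand (about +y or -y of the stand). Origin: centre of its underside
- speaker: fixed black and grey round speaker, 64 mm diameter, 97 mm high, standing on the other side of the stand than the lamp. Origin: centre of its underside
- mouse: black computer mouse, 78 x 62 x 36 mm, loose, to be left alone. Origin: underside
- tumbler: drinking glass, 72 mm diameter, 85 mm high, loose, to be left alone. Origin: centre of the underside
- pills: white jar, 48 mm diameter, 75 mm high, loose, to be left alone. Origin: centre of the underside
- carton: cardboard box 110 x 150 x 90 mm, loose, to be left alone. Origin: centre of the underside
- tape: roll of orange tape lying flat, 90 mm outer diameter, 22 mm high, loose, to be left alone. Origin: centre of the underside
- spray: green bottle, 60 mm diameter, 170 mm high, loose, to be left alone. Origin: centre of the underside
Not all that is in view belongs to the job. Several things have the shape of the stand; the one meant has the colours described above.

How it is judged:
By the outcome, as a careful person would: the job done as asked, in the order asked, and still so for the second after the job is handed in, while the arm keeps its last pose, push and grip.
It also fails if it takes over 51 s, if anything falls off the work surface, if the arm or the gripper's body presses on something with over 40 N, if the wrist force passes 120 N, or if a joint passes its speed limit or range.

## Robot

A 6-joint arm with a two-finger parallel gripper is mounted at the origin on the work surface. World frame = base frame: x ahead of the robot, y to its left, z up, the work surface at z = 0. Lengths are in mm, angles in rad, forces in N, time in s.
With the tool pointing down it reaches from about 300 to 775 mm from the base axis. Payload 14.6 kg.
Tool frame: the origin (TCP) lies midway between the tips of the shut fingers; the grasp point (between the pads) lies behind it (manip.grip_depth is the z of the grasp point in the tool frame, in mm); z points along the fingers, y is the line along which they close (so a half turn about z gives the same grasp; the last joint's range is limited). The gripper opens to 94 mm and grips with 3 to 60 N. Pads are 16 mm wide; open, the fingers measure 119 mm over their backs; the gripper's body (75 mm by 177 mm) begins 78 mm behind the grasp point.
Start: joints at [1.165, 0.3, 1.521, -0, 1.321, -0.067], TCP at [182.793, 518.725, 205.446] pointing down, gripper open.
Joint ranges: [-3.03, 3.03], [-0.79, 2.21], [0.23, 2.52], [-1.04, 4.18], [0, 3.07], [-2.55, 2.55]. Speed limits (rad/s): [2.22, 2.22, 2.57, 3.14, 3.14, 3.14].

## Interface

Orientations are given as [roll, pitch, yaw] about the fixed x, y, z axes, in that order (R = Rz(yaw) Ry(pitch) Rx(roll)).
In Python, from cell import manip gives the robot as it stands.
- The arm moves only by the shell command python3 -m creep 'ROWS' [OPENING] [FORCE]. ROWS is 1 to 5 rows, parted by a bar, with the numbers parted by commas; each row has 6 numbers: dx, dy, dz in shares of 600 mm (1.0 is 600 mm), then a rotation vector rx, ry, rz in normalised numbers (1 is pi rad); each row is the pose to reach, as a shift and turn from the pose commanded when the command began, along the tool's axes at that moment; what a row does not reach only later rows make up. A row lasts 1/10 s, in which the tool goes at most 50 mm and 0.15 rad, less where a joint would pass 70% of its speed; a pose out of reach is approached as far as the arm can. OPENING is the finger opening in mm, set as the command begins (- or left out keeps the last). The fingers move at their own pace and stop on an object; FORCE is the grip in N (left out, the last holds). Time passes only in rows, so rows that do not move let the fingers close. It prints the time, the measured TCP pose, the force, the opening and the grip force at its end. A shift or turn number past 1, either way, is cut back to 1. Input that does not fit is refused with a message, and nothing moves.
- manip.read_state(): the state, without advancing time (a new reading comes with each control period).
- manip.camera(name): name is "scene" or "top" or "wrist"; returns (picture, depth): 400x640x3 uint8, red, green, blue; 400x640 float32, mm along the optical axis (not along the pixel's ray), 0 where there is no reading.
- manip.camera_info(name): a dict with "K" (3x3 intrinsics, pixels), "rvec" (rotation vector, rad) and "tvec" (3), from world to camera coordinates, as OpenCV has them; the wrist camera has in their place "mount" (4x4, takes a point from camera to tool coordinates, whose origin is the TCP and whose axes are the flange's). Camera axes: x right, y down, z forward; pixel columns grow to the right and rows downward; lengths in mm; the calibration is good to about 2 mm. A picture is of the moment at which its call begins: read the wrist's pose just before it. camera_info takes no time and is no camera call.
- manip.sign_off(): hands the job in; it is judged then, once.
The state is a dict: "clock": time; "joints": joint angles; "qd": joint speeds; "effort": joint torques, N m; "eef_pos": TCP position; "eef_rot": TCP orientation; "wrist_force": force on the tool from outside, world axes, zero at the start; "moment": the same for the moment, N m; "finger_gap": finger opening in mm; "finger_force": force on a finger pad.
Only numpy, scipy, OpenCV 4.12 (cv2) and the standard library are available. Lean on these libraries where they do the work, as an engineer would, in place of code of your own. Each camera call takes 0.05 s, during which the arm holds its last target. There are 200 camera calls.

## Working session

There is one attempt and no reset: what is moved stays moved. The work goes in short steps, Python scripts to look and compute and a shell command to move; the robot and the scene stay as the last step left them, time stands still between calls to the robot, and variables do not carry over. Pictures are saved under pics/ and viewed, at most 11 in all, crops included, and the job is handed in when it is done.

```bash
mkdir -p pics
cat > h.py <<'E'
import numpy as np,cv2,pickle
from cell import manip
def grab(n,f):
    s=manip.read_state(); p,d=manip.camera(n); i=manip.camera_info(n)
    pickle.dump((s,p,d,i),open(f'pics/{f}.pkl','wb')); cv2.imwrite(f'pics/{f}.png',p[:,:,::-1])
def load(f): return pickle.load(open(f'pics/{f}.pkl','rb'))
def world(f,u,v,z=None):
    s,p,d,i=load(f); R=cv2.Rodrigues(np.array(i['rvec'],float))[0]; t=np.array(i['tvec'],float).ravel()
    r=R.T@np.linalg.inv(i['K'])@np.array([u,v,1.]); c=-R.T@t
    if z is None: return c+r*d[int(v),int(u)]
    return c+r*(z-c[2])/r[2]
E
python3 - <<'E'
from h import *
grab('scene','s0');grab('top','t0')
print(manip.read_state(),manip.grip_depth)
a=cv2.imread('pics/s0.png');b=cv2.imread('pics/t0.png')
cv2.imwrite('pics/t0b.png',cv2.resize(b,(800,500)))
cv2.imwrite('pics/s0b.png',cv2.resize(a,(800,500)))
E
```

```text
{'clock': 0.1, 'joints': array([ 1.16542087e+00,  3.00439824e-01,  1.52147252e+00, -1.05222472e-05,
        1.32069578e+00, -6.65952794e-02]), 'qd': array([ 0.00156571, -0.00160167,  0.00030731,  0.00026845, -0.0016125 ,
        0.0006021 ]), 'effort': array([ 2.96052705e-03, -5.32644296e+01, -3.53281903e+01,  7.09686172e-02,
        2.35509127e-02, -7.56759050e-05]), 'eef_pos': array([182.70280165, 518.5383992 , 204.94940597]), 'eef_rot': array([-3.14057875e+00, -5.74063354e-05,  2.80281505e+00]), 'wrist_force': array([-0.00962473,  0.88716957, -0.60156834]), 'moment': array([ 0.05605877, -0.01069639, -0.02823806]), 'finger_force': 0.0, 'finger_gap': 93.89651871160292} -18.8
```

View pics/t0b.png

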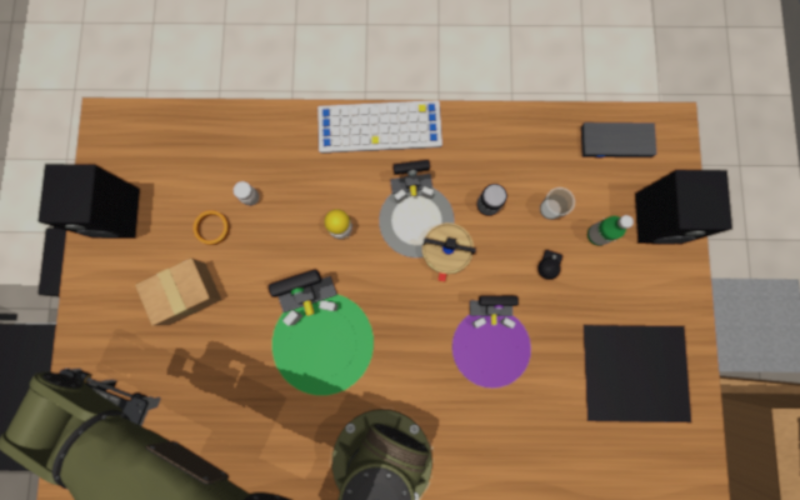

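View pics/s0b.png

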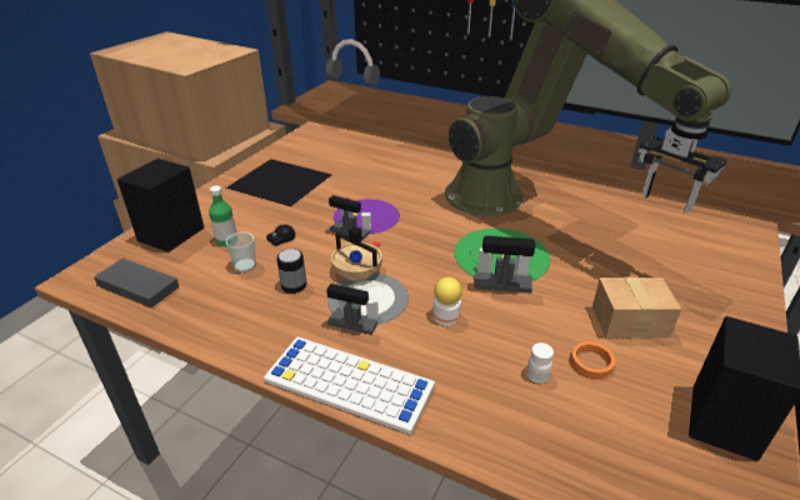

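Top view (800x500): three stands. The grey one is at (415,218), the green at (322,340) and the purple at (491,345). The grey mat with aluminium pads and a yellow plunger fits the description. The dish is at (448,248) with its red tab at (442,277), the lamp at (338,222) on the left, and the speaker at (491,199) on the right. I'll confirm this in a crop.

Run:
```python
from h import *
a=cv2.imread('pics/t0.png')[115:235,250:410]
cv2.imwrite('pics/c0.png',cv2.resize(a,(800,600),interpolation=cv2.INTER_CUBIC))
i=load('t0')[3];print(i)
```

```text
{'K': array([[391.64882317,   0.        , 315.94416687],
       [  0.        , 391.64882317, 203.75635217],
       [  0.        ,   0.        ,   1.        ]]), 'rvec': array([ 2.15345705, -2.12850245,  0.15022599]), 'tvec': array([ -34.07320833,  508.99433865, 1211.04545152])}
```

View pics/c0.png

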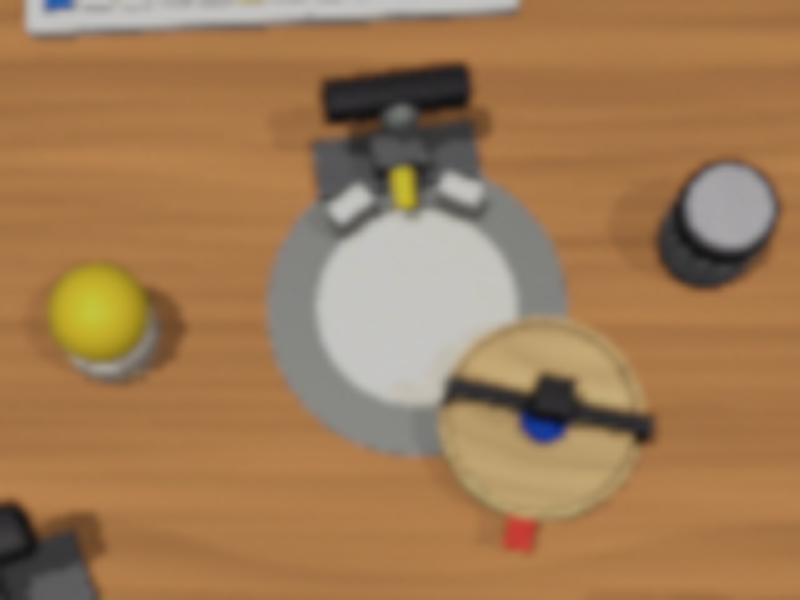

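Run:
```python
from h import *
P=dict(mat=(417,305,0),tip=(405,207,39),padL=(352,206,52),padR=(461,192,52),cam=(397,93,116),barL=(324,100,110),barR=(468,85,110),rim=(543,419,48),tab=(519,536,43),knob=(556,393,132),archL=(452,389,90),archR=(646,428,90),ball=(543,421,50),lamp=(98,312,90),speaker=(730,206,97))
for k,(x,y,z) in P.items(): print(k,world('t0',(x+.5)/5-.5+250,(y+.5)/5-.5+115,z).round(1))
```

```text
mat [610.1 -83.3   0. ]
tip [666.2 -73.8  39. ]
padL [662.9 -39.4  52. ]
padR [ 672.9 -109.3   52. ]
cam [716.9 -66.2 116. ]
barL [714.  -21.4 110. ]
barR [ 724.5 -110.1  110. ]
rim [ 526.4 -161.8   48. ]
tab [ 452.4 -146.9   43. ]
knob [ 528.3 -161.1  132. ]
archL [ 537.6 -101.9   90. ]
archR [ 514.7 -220.4   90. ]
ball [ 524.8 -161.6   50. ]
lamp [583.4 116.7  90. ]
speaker [ 652.9 -272.7   97. ]
```

Grey stand confirmed: white-topped pads at crop (352,206) and (461,192), yellow plunger at (405,207), and webcam bar at (397,93). The lamp is on the left, which is stand +y. The tab points roughly away from the webcam already, so it needs about a +0.34 rad turn. I'll move above the knob and refine with the wrist camera.

```bash
cat >> h.py <<'E'
from scipy.spatial.transform import Rotation as Ro
def delta(pos,yaw):
    s=manip.read_state(); R=Ro.from_euler('xyz',s['eef_rot'])
    T=Ro.from_euler('xyz',[np.pi,0,yaw])
    print('t',s['clock'],'d',(R.inv().apply(np.array(pos)-s['eef_pos'])).round(2),'rv',(R.inv()*T).as_rotvec().round(4),'pos',s['eef_pos'].round(1),s['eef_rot'].round(4))
def wworld(f,u,v,z=None):
    s,p,d,i=load(f); M=np.array(i['mount']); R=Ro.from_euler('xyz',s['eef_rot']).as_matrix()
    r=R@M[:3,:3]@np.linalg.inv(i['K'])@np.array([u,v,1.]); c=R@M[:3,3]+s['eef_pos']
    if z is None: return c+r*d[int(v),int(u)]
    return c+r*(z-c[2])/r[2]
E
python3 - <<'E'
from h import *
delta([527,-161,205],1.376)
print(manip.camera_info('wrist'))
E
```

```text
t 0.1 d [-5.5056e+02 -5.2649e+02  4.5000e-01] rv [-9.0000e-04  7.0000e-04  1.4268e+00] pos [182.7 518.5 204.9] [-3.1406e+00 -1.0000e-04  2.8028e+00]
{'K': array([[315.77804863,   0.        , 322.91374939],
       [  0.        , 315.77804863, 199.35517878],
       [  0.        ,   0.        ,   1.        ]]), 'mount': array([[ 7.64658518e-04, -9.65619134e-01, -2.59959812e-01,
         7.62627816e+01],
       [ 9.99999670e-01,  8.09838164e-04, -6.66909258e-05,
        -4.94096421e-01],
       [ 2.74923411e-04, -2.59959675e-01,  9.65619434e-01,
        -1.79740934e+02],
       [ 0.00000000e+00,  0.00000000e+00,  0.00000000e+00,
         1.00000000e+00]])}
```

The manual's scale: shifts go in shares of 600 mm and turns go in shares of pi rad. Converting my numbers, -152 mm / 600 = -0.2533, -145 mm / 600 = -0.2417, 0.56 rad / 3.1416 = 0.1783.

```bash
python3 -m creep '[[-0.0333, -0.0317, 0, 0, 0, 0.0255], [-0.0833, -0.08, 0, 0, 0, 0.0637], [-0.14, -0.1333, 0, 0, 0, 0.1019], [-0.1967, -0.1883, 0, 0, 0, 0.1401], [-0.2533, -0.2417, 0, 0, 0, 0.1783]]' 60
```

```text
refused: ROWS must be rows parted by a bar, with the numbers parted by commas. Nothing was moved.
```

I used the wrong layout. The manual says rows parted by a bar, with the numbers parted by commas; once more.

```bash
python3 -m creep '-0.0333,-0.0317,0,0,0,0.0255 | -0.0833,-0.08,0,0,0,0.0637 | -0.14,-0.1333,0,0,0,0.1019 | -0.1967,-0.1883,0,0,0,0.1401 | -0.2533,-0.2417,0,0,0,0.1783' 60; python3 -c "
from h import *
delta([527,-161,205],1.376)"
```

```text
clock: 0.6
eef_pos: [278.2, 329.7, 205.2]
eef_rot: [-3.141, 0.0, 2.238]
wrist_force: [-0.1, 0.7, -0.3]
finger_gap: 60.8
finger_force: 0.0
t 0.6 d [-5.3937e+02 -1.0838e+02  3.0000e-01] rv [-3.000e-04  2.000e-04  8.624e-01] pos [278.2 329.7 205.2] [-3.1413e+00  1.0000e-04  2.2384e+00]
```

Converted, -220 mm / 600 = -0.3667, -176 mm / 600 = -0.2933, 0.5 rad / 3.1416 = 0.1592.

```bash
python3 -m creep '-0.0733,-0.015,0,0,0,0.0318 | -0.1467,-0.03,0,0,0,0.0637 | -0.22,-0.0433,0,0,0,0.0955 | -0.2933,-0.0583,0,0,0,0.1273 | -0.3667,-0.0733,0,0,0,0.1592'; python3 -c "
from h import *
delta([527,-161,205],1.376)"
```

```text
clock: 1.1
eef_pos: [380.8, 130.1, 205.5]
eef_rot: [3.141, -0.0, 1.739]
wrist_force: [0.8, -0.3, 0.5]
finger_gap: 59.9
finger_force: 0.0
t 1.1 d [-311.45   95.44    0.46] rv [ 1.000e-04 -0.000e+00  3.627e-01] pos [380.8 130.1 205.5] [ 3.1415 -0.      1.7387]
```

Converted, -215 mm / 600 = -0.3583, -176 mm / 600 = -0.2933, 0.36 rad / 3.1416 = 0.1146.

```bash
python3 -m creep '-0.0733,0.0217,0,0,0,0.0223 | -0.1467,0.045,0,0,0,0.0446 | -0.22,0.0667,0,0,0,0.0668 | -0.2933,0.09,0,0,0,0.0891 | -0.3583,0.11,0,0,0,0.1146'; python3 -c "
from h import *
delta([527,-161,205],1.376)"
```

```text
clock: 1.6
eef_pos: [482.8, -70.8, 205.2]
eef_rot: [-3.141, -0.0, 1.379]
wrist_force: [-0.0, 0.6, 0.5]
finger_gap: 59.9
finger_force: 0.0
t 1.6 d [-80.1   60.58   0.21] rv [-0.0003 -0.      0.0031] pos [482.8 -70.8 205.2] [-3.1413 -0.      1.3791]
```

Converted, 60 mm / 600 = 0.1, 40 mm / 600 = 0.0667, 0.003 rad / 3.1416 = 0.001.

```bash
python3 -m creep '-0.0333,0.0667,0,0,0,0.001 | -0.0333,0.1,0,0,0,0.001 | -0.0333,0.1,0,0,0,0.001 | -0.0333,0.1,0,0,0,0.001'
python3 - <<'E'
from h import *
grab('wrist','w0'); cv2.imwrite('pics/w0b.png',cv2.resize(cv2.imread('pics/w0.png'),(800,500),interpolation=cv2.INTER_CUBIC))
E
```

```text
clock: 2.0
eef_pos: [537.1, -99.3, 204.8]
eef_rot: [-3.14, -0.0, 1.38]
wrist_force: [0.2, -0.1, 0.6]
finger_gap: 60.2
finger_force: 0.0
```

View pics/w0b.png

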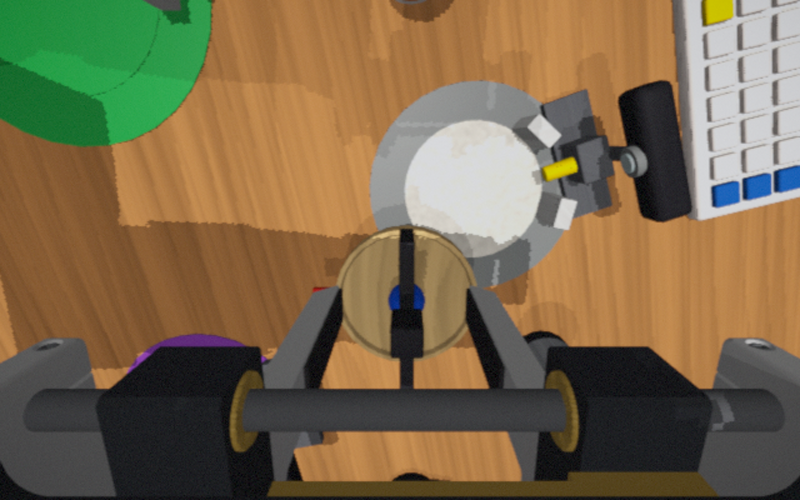

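Wrist view (800x500): the dish centre is near (406,290) with the knob top at (406,333). The plunger tip is at (546,174), the pads at (543,130) and (564,214), and the webcam bar from (645,85) to (665,218). I'll enlarge the view for precision.

Run:
```python
from h import *
a=cv2.imread('pics/w0.png')[60:240,260:560]
cv2.imwrite('pics/c1.png',cv2.resize(a[:,:200+66],(798,540),interpolation=cv2.INTER_CUBIC))
```

```text
(no output)
```

View pics/c1.png

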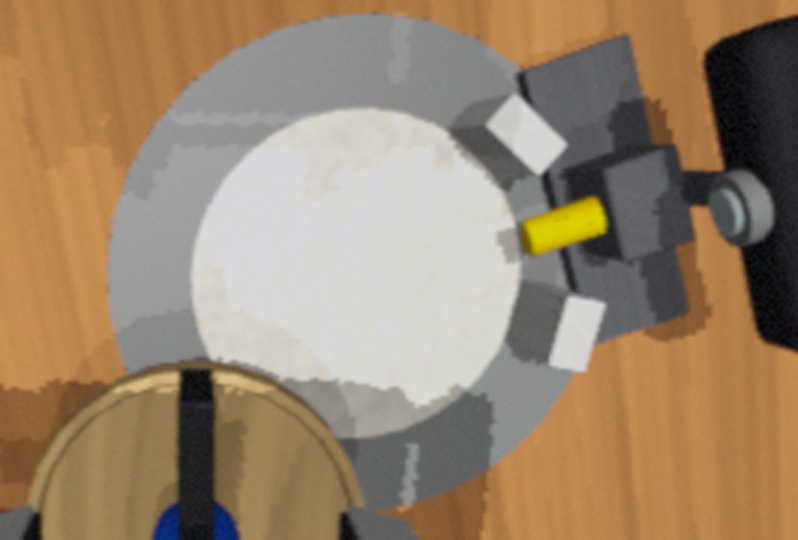

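Run:
```python
from h import *
from scipy.optimize import least_squares
W=lambda x,y,z: wworld('w0',(x+.5)/3-.5+260,(y+.5)/3-.5+60,z)
def circ(pts,z=1):
    p=np.array([W(x,y,z)[:2] for x,y in pts]); f=lambda q:np.hypot(*(p-q[:2]).T)-q[2]
    r=least_squares(f,[610,-83,80]); return r.x.round(1),r.fun.round(1)
print(circ([(108,268),(360,12),(175,105),(400,508),(515,70),(118,205)]))
print(circ([(191,272),(365,107),(370,437),(522,262),(245,155),(480,390)]))
L=np.mean([W(x,y,52) for x,y in[(515,94),(568,145),(540,175),(487,126)]],0);R=np.mean([W(x,y,52) for x,y in[(570,290),(607,303),(583,372),(548,364)]],0)
print(L,R,'yaw',np.arctan2(L[0]-R[0],-(L[1]-R[1]))+0, (L+R)/2)
d=L-R; print('yaw pads',np.arctan2(-d[0],d[1]))
a=W(529,239,39);b=W(601,213,39);print(a,b,np.arctan2(*(b-a)[[1,0]]))
f=lambda c:np.arctan2(-c[0],c[1])
# pad front faces
print([W(x,y,52)[:2].round(1) for x,y in[(487,126),(540,175),(570,290),(548,364)]])
# knob / arch / rim in full 800-scale view
V=lambda x,y,z: wworld('w0',(x+.5)/1.25-.5,(y+.5)/1.25-.5,z).round(1)
print('knob',V(391,310,132),V(422,310,132),V(391,357,132),V(422,357,132),'arch',V(406,231,90),'rimL',V(338,290,48),V(475,290,48),V(406,226,48),'ball',V(406,300,47))
```

```text
(array([606.9, -83.1,  99.7]), array([-0. ,  1.3, -0.6,  0.2, -0.9, -0. ]))
(array([608. , -83.3,  67.2]), array([ 0.1, -0.1, -1.4, -1.1,  0.3,  2.2]))
[663.56784162 -37.76943246  52.        ] [ 674.16398051 -108.10992174   52.        ] yaw -2.992076186530147 [668.86591107 -72.9396771   52.        ]
yaw pads 0.14951646705964655
[664.96106564 -74.04808359  39.        ] [691.03712031 -69.76240588  39.        ] 0.1628966974197941
[array([650.5, -32.2]), array([666.4, -51.5]), array([673.1, -92.5]), array([ 663.1, -117.5])]
knob [ 520.7 -133.3  132. ] [ 541.8 -137.3  132. ] [ 513.6 -168.9  132. ] [ 535.3 -173.1  132. ] arch [539.8 -89.4  90. ] rimL [ 467.2 -140.8   48. ] [ 589.4 -164.3   48. ] [539.  -94.2  48. ] ball [ 526.  -162.5   47. ]
```

Converted, -62 mm / 600 = -0.1033, 60 mm / 600 = 0.1.

```bash
python3 -m creep '-0.05,0.0017,0,0,0,0 | -0.0967,0.0025,0.0167,0,0,0 | -0.1033,0.0025,0.0667,0,0,0 | -0.1033,0.0025,0.1,0,0,0 | -0.1033,0.0025,0.1,0,0,0' 44
python3 - <<'E'
from h import *
delta([526.8,-160.5,95.2],1.38)
grab('wrist','w1'); cv2.imwrite('pics/w1c.png',cv2.resize(cv2.imread('pics/w1.png')[130:400,160:500],(800,600),interpolation=cv2.INTER_CUBIC))
E
```

```text
clock: 2.55
eef_pos: [525.5, -159.9, 143.4]
eef_rot: [-3.138, -0.001, 1.38]
wrist_force: [-1.0, 0.6, -0.1]
finger_gap: 44.2
finger_force: 0.0
t 2.55 d [-0.38  1.55 48.23] rv [-0.0041 -0.0007 -0.    ] pos [ 525.5 -159.9  143.4] [-3.1375e+00 -7.0000e-04  1.3800e+00]
```

View pics/w1c.png

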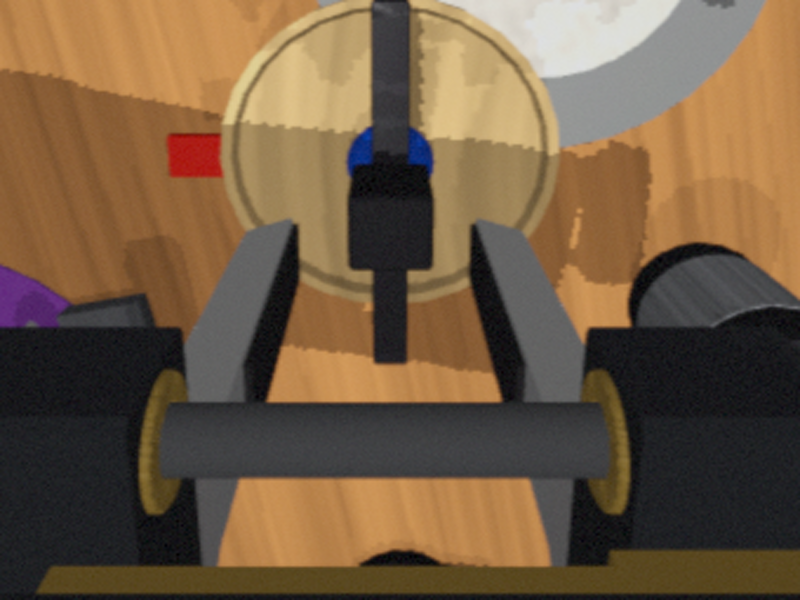

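```bash
python3 - <<'E'
from h import *
g=lambda x,y:(160+x/2.353,130+y/2.222)
print(wworld('w1',*g(391,232),132),wworld('w1',*g(391,195),132),wworld('w1',*g(391,270),132))
E
python3 -m creep '0,0,0,0,0,0 | 0,0,0.04,0,0,0 | 0,0,0.0667,0,0,0 | 0,0,0.08,0,0,0 | 0,0,0.08,0,0,0' 44
python3 -m creep '0,0,0,0,0,0 | 0,0,0,0,0,0' 34; python3 -c "
from h import *
delta([526.8,-160.5,95.2],1.38)"
```

```text
[ 526.94697943 -159.94783318  132.        ] [ 529.0571829  -148.81681447  132.        ] [ 524.71433623 -171.7247038   132.        ]
clock: 3.1
eef_pos: [527.2, -160.5, 97.6]
eef_rot: [-3.141, -0.0, 1.38]
wrist_force: [0.4, -0.2, 0.0]
finger_gap: 43.9
finger_force: 0.0
clock: 3.3
eef_pos: [527.7, -160.8, 98.6]
eef_rot: [3.14, 0.0, 1.38]
wrist_force: [-0.1, 0.3, 0.5]
finger_gap: 34.6
finger_force: 0.0
t 3.3 d [ 0.1  -0.96  3.4 ] rv [ 0.0017  0.0003 -0.0001] pos [ 527.7 -160.8   98.6] [3.1399e+00 3.0000e-04 1.3799e+00]
```

Converted, 2 mm / 600 = 0.0033, 1 mm / 600 = 0.0017.

```bash
python3 -m creep '0,0,0.0017,0,0,0 | 0,-0.0008,0.0033,0,0,0 | 0,-0.0008,0.0033,0,0,0' 28
python3 -m creep '0,0,0,0,0,0 | 0,0,0,0,0,0 | 0,0,0,0,0,0' 22 6
python3 -m creep '0,0,0,0,0,0 | 0,0,0,0,0,0 | 0,0,0,0,0,0 | 0,0,0,0,0,0' 15 40;python3 - <<'E'
from h import *
delta([526.8,-160.5,95.2],1.38)
grab('wrist','w2'); cv2.imwrite('pics/w2c.png',cv2.resize(cv2.imread('pics/w2.png')[80:350,160:500],(800,600),interpolation=cv2.INTER_CUBIC))
E
```

```text
clock: 3.6
eef_pos: [526.7, -160.6, 95.5]
eef_rot: [3.142, 0.0, 1.38]
wrist_force: [-0.8, -0.1, 0.7]
finger_gap: 28.0
finger_force: 0.0
clock: 3.9
eef_pos: [526.7, -160.5, 95.4]
eef_rot: [-3.141, -0.0, 1.38]
wrist_force: [-1.5, 0.2, 0.2]
finger_gap: 23.6
finger_force: 6.0
clock: 4.3
eef_pos: [526.7, -160.6, 95.4]
eef_rot: [3.142, -0.0, 1.38]
wrist_force: [0.0, -0.2, -0.3]
finger_gap: 23.8
finger_force: 40.0
t 4.3 d [0.08 0.05 0.23] rv [ 0.     -0.     -0.0002] pos [ 526.7 -160.6   95.4] [ 3.1416 -0.      1.3798]
```

View pics/w2c.png

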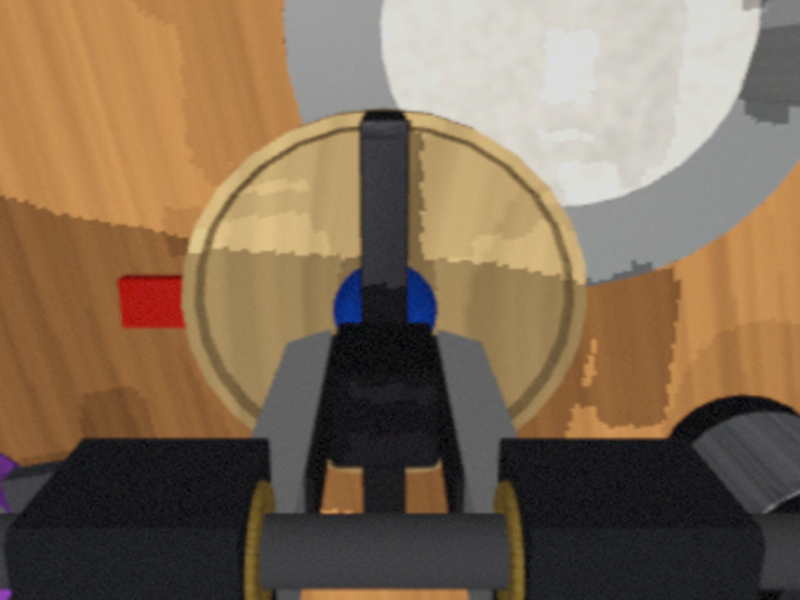

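Gripped with a gap of 23.8 mm, and the ball is centred at (385,305) with the tab straight in line with the tool. Now I'll slide it gently onto the stand axis and turn it.

Converted, 9 mm / 600 = 0.015, 6 mm / 600 = 0.01.

```bash
(python3 -m creep '0.0008,0,0,0,0,0 | 0.0025,0.0003,0,0,0,0 | 0.0058,0.0007,0,0,0,0 | 0.01,0.0012,0,0,0,0 | 0.015,0.0017,0,0,0,0'
python3 -m creep '0.005,0.0007,0,0,0,0 | 0.01,0.0012,0,0,0,0 | 0.015,0.0017,0,0,0,0 | 0.02,0.0023,0,0,0,0 | 0.025,0.003,0,0,0,0'
python3 -m creep '0.005,0.0007,0,0,0,0 | 0.01,0.0012,0,0,0,0 | 0.015,0.0017,0,0,0,0 | 0.02,0.0023,0,0,0,0 | 0.025,0.003,0,0,0,0'
python3 -m creep '0.005,0.0007,0,0,0,0 | 0.01,0.0012,0,0,0,0 | 0.015,0.0017,0,0,0,0 | 0.02,0.0023,0,0,0,0 | 0.025,0.003,0,0,0,0'
python3 -m creep '0.005,0.0005,0,0,0,0 | 0.01,0.001,0,0,0,0 | 0.015,0.0015,0,0,0,0 | 0.02,0.002,0,0,0,0 | 0.0233,0.0023,0,0,0,0'
python3 -m creep '0.0025,0.0003,0,0,0,0 | 0.0042,0.0005,0,0,0,0 | 0.005,0.0007,0,0,0,0 | 0.005,0.0007,0,0,0,0 | 0.005,0.0007,0,0,0,0') | grep -v finger
python3 -c "
from h import *
delta([548.2,-92.4,95.4],1.725)"
```

```text
clock: 4.85
eef_pos: [529.5, -151.7, 95.4]
eef_rot: [-3.142, -0.0, 1.38]
wrist_force: [-1.0, 0.0, -2.5]
clock: 5.35
eef_pos: [534.1, -137.3, 95.4]
eef_rot: [-3.142, -0.0, 1.38]
wrist_force: [-0.7, -0.8, 2.8]
clock: 5.85
eef_pos: [538.8, -123.0, 95.5]
eef_rot: [3.141, 0.0, 1.38]
wrist_force: [0.8, 1.7, -3.3]
clock: 6.35
eef_pos: [543.4, -108.6, 95.5]
eef_rot: [3.142, 0.0, 1.38]
wrist_force: [-3.9, -6.4, 12.5]
clock: 6.85
eef_pos: [547.4, -95.1, 95.5]
eef_rot: [-3.142, 0.0, 1.38]
wrist_force: [0.1, -2.0, -2.3]
clock: 7.35
eef_pos: [548.2, -92.4, 95.4]
eef_rot: [-3.141, -0.0, 1.38]
wrist_force: [-2.2, -2.2, 4.1]
t 7.35 d [-0.04 -0.02  0.04] rv [-1.000e-04 -1.000e-04 -3.452e-01] pos [548.2 -92.4  95.4] [-3.1415e+00 -1.0000e-04  1.3798e+00]
```

Converted, -0.14 rad / 3.1416 = -0.0446.

```bash
(python3 -m creep '0,0,0,0,0,-0.0032 | 0,0,0,0,0,-0.0095 | 0,0,0,0,0,-0.0191 | 0,0,0,0,0,-0.0318 | 0,0,0,0,0,-0.0446'
python3 -m creep '0,0,0,0,0,-0.0127 | 0,0,0,0,0,-0.0255 | 0,0,0,0,0,-0.0382 | 0,0,0,0,0,-0.0509 | 0,0,0,0,0,-0.0589'
python3 -m creep '0,0,0,0,0,-0.0048 | 0,0,0,0,0,-0.0064 | 0,0.0008,0,0,0,-0.0064 | 0,0.0025,0,0,0,-0.0064 | 0,0.0058,0,0,0,-0.0064'
python3 -m creep '0,0.005,0,0,0,0 | 0,0.01,0,0,0,0 | 0,0.015,0,0,0,0 | 0,0.02,0,0,0,0 | 0,0.025,0,0,0,0'
python3 -m creep '0,0.005,0,0,0,0 | 0,0.01,0,0,0,0 | 0,0.015,0,0,0,0 | 0,0.02,0,0,0,0 | 0,0.025,0,0,0,0'
python3 -m creep '0,0.005,0,0,0,0 | 0,0.0083,0,0,0,0 | 0,0.0117,0,0,0,0 | 0,0.0133,0,0,0,0 | 0,0.0142,0,0,0,0') | grep -v finger
python3 -c "
from h import *
delta([607.5,-83.2,95.4],1.725)
grab('wrist','w3')
cv2.imwrite('pics/w3b.png',cv2.resize(cv2.imread('pics/w3.png')[80:350,160:500],(800,600),interpolation=cv2.INTER_CUBIC))"
```

```text
clock: 7.85
eef_pos: [548.3, -92.2, 95.4]
eef_rot: [3.141, -0.0, 1.523]
wrist_force: [-0.3, 1.1, 3.2]
clock: 8.35
eef_pos: [548.3, -92.3, 95.4]
eef_rot: [3.141, -0.0, 1.708]
wrist_force: [0.4, -0.1, 3.6]
clock: 8.85
eef_pos: [550.7, -92.1, 95.6]
eef_rot: [-3.139, -0.0, 1.725]
wrist_force: [6.0, 1.0, -4.2]
clock: 9.35
eef_pos: [566.2, -89.7, 95.5]
eef_rot: [-3.14, -0.0, 1.725]
wrist_force: [-15.3, -1.8, 26.5]
clock: 9.85
eef_pos: [581.2, -87.4, 95.5]
eef_rot: [-3.141, -0.0, 1.725]
wrist_force: [-17.5, -1.8, 22.7]
clock: 10.35
eef_pos: [589.7, -86.1, 95.5]
eef_rot: [-3.141, -0.0, 1.725]
wrist_force: [-6.6, -0.2, 11.4]
t 10.35 d [ 0.11 18.03  0.06] rv [-0.0006 -0.     -0.0003] pos [589.7 -86.1  95.5] [-3.141  -0.      1.7247]
```

View pics/w3b.png

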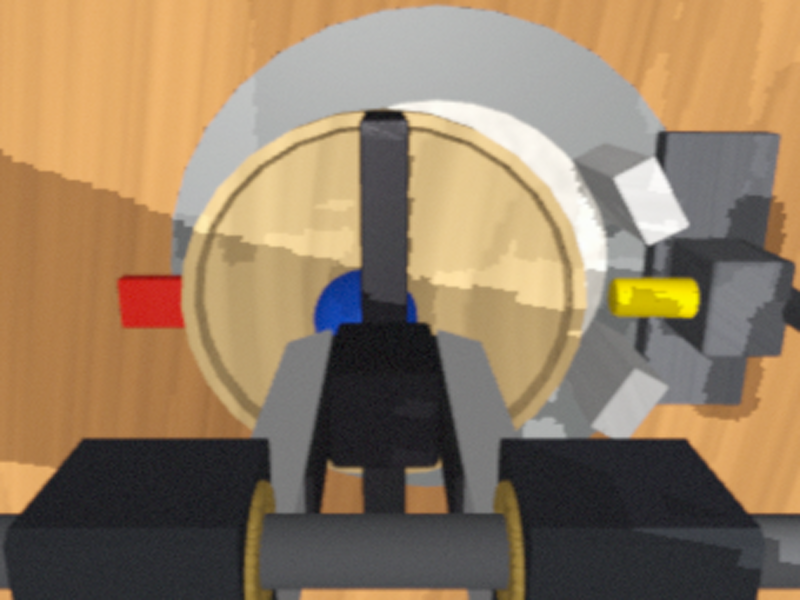

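The ball has drifted about 6 mm towards the tab (pixel 366 against 385). I'll check whether it is still moving before the final push.

```bash
cat >> h.py <<'E'
def ball(f):
    s,p,d,i=load(f); q=p.astype(int); m=((q[:,:,2]>90)&(q[:,:,0]<70)&(q[:,:,2]>q[:,:,1]*1.8)).astype(np.uint8); m[:, :200]=0; m[:,450:]=0
    n,l,st,c=cv2.connectedComponentsWithStats(m); ks=[k for k in range(1,n) if st[k,4]>8]
    x0=min(st[k,0] for k in ks); x1=max(st[k,0]+st[k,2] for k in ks)
    y0=min(st[k,1] for k in ks)
    print(f,'ball px',x0,x1,'top',y0,'y off mm',round(((x0+x1)/2-323.6)*34/43,1))
E
python3 -m creep '0,0,-0.0002,0,0,0 | 0,0,-0.0003,0,0,0 | 0,0,-0.0003,0,0,0 | 0,0,-0.0003,0,0,0 | 0,0,-0.0003,0,0,0'
python3 - <<'E'
from h import *
grab('wrist','w4')
for f in('w2','w3','w4'): ball(f)
E
```

```text
clock: 10.9
eef_pos: [589.7, -86.0, 95.5]
eef_rot: [-3.141, -0.0, 1.725]
wrist_force: [-4.2, 0.0, 3.4]
finger_gap: 23.9
finger_force: 40.0
w2 ball px 302 345 top 201 y off mm -0.1
w3 ball px 294 337 top 202 y off mm -6.4
w4 ball px 294 337 top 202 y off mm -6.4
```

Converted, 1.5 mm / 600 = 0.0025, 1 mm / 600 = 0.0017.

```bash
(python3 -m creep '0.0002,0.0002,-0.0002,0,0,0 | 0.0003,0.0005,-0.0002,0,0,0 | 0.0005,0.001,-0.0002,0,0,0 | 0.0007,0.0017,-0.0002,0,0,0 | 0.0008,0.0025,-0.0002,0,0,0'
python3 -m creep '0.0002,0.0012,0,0,0,0 | 0.0003,0.0025,0,0,0,0 | 0.0005,0.004,0,0,0,0 | 0.0005,0.0057,0,0,0,0 | 0.0005,0.0075,0,0,0,0'
python3 -m creep '0,0.0022,0,0,0,0 | 0,0.0045,0,0,0,0 | 0,0.007,0,0,0,0 | 0,0.0097,0,0,0,0 | 0,0.0125,0,0,0,0') | grep -v finger
python3 -c "
from h import *
delta([607.5,-83.2,95.4],1.725)
grab('wrist','w5');ball('w5')"
```

```text
clock: 11.45
eef_pos: [591.2, -85.2, 95.5]
eef_rot: [-3.141, -0.0, 1.725]
wrist_force: [-0.3, 0.5, -3.9]
clock: 11.95
eef_pos: [595.7, -84.3, 95.8]
eef_rot: [3.142, 0.0, 1.725]
wrist_force: [-0.1, 0.0, -2.9]
clock: 12.45
eef_pos: [602.9, -83.2, 95.7]
eef_rot: [-3.141, -0.0, 1.725]
wrist_force: [-2.9, -0.7, -1.8]
t 12.45 d [-0.7   4.55  0.32] rv [-0.0006 -0.0001 -0.0002] pos [602.9 -83.2  95.7] [-3.1409e+00 -1.0000e-04  1.7248e+00]
w5 ball px 294 337 top 202 y off mm -6.4
```

Converted, 4.5 mm / 600 = 0.0075, 4 mm / 600 = 0.0067.

```bash
(python3 -m creep '0,0.0025,0.0002,0,0,0 | 0,0.005,0.0003,0,0,0 | 0,0.0067,0.0003,0,0,0 | 0,0.0075,0.0003,0,0,0 | 0,0.0075,0.0003,0,0,0'
python3 -m creep '0,0.0005,0,0,0,0 | 0,0.0008,0,0,0,0 | 0,0.0008,0,0,0,0') | grep -v finger
python3 -c "
from h import *
delta([607.5,-83.2,95.4],1.725)
print(manip.read_state()['moment'])
grab('wrist','w6');ball('w6')"
```

```text
clock: 13.0
eef_pos: [607.1, -82.6, 95.6]
eef_rot: [-3.141, -0.0, 1.725]
wrist_force: [-5.7, -1.5, -1.1]
clock: 13.3
eef_pos: [607.3, -82.7, 95.6]
eef_rot: [-3.14, 0.0, 1.725]
wrist_force: [-7.8, -1.4, 0.3]
t 13.3 d [-0.56  0.09  0.17] rv [-0.0018  0.     -0.0002] pos [607.3 -82.7  95.6] [-3.1398  0.      1.7248]
[-0.43323141  1.7818848   0.11064364]
w6 ball px 294 337 top 202 y off mm -6.4
```

```bash
for k in 1; do python3 -m creep '0,0.0005,0,0,0,0 | 0,0.001,0,0,0,0 | 0,0.001,0,0,0,0 | 0,0.001,0,0,0,0' | grep -v finger; done
python3 -m creep '0,0.0005,0,0,0,0 | 0,0.001,0,0,0,0 | 0,0.001,0,0,0,0 | 0,0.001,0,0,0,0' | grep -v finger
python3 -c "
from h import *
delta([607.5,-83.2,95.4],1.725)
grab('wrist','w7');ball('w7')
cv2.imwrite('pics/w7b.png',cv2.resize(cv2.imread('pics/w7.png')[80:350,160:500],(800,600),interpolation=cv2.INTER_CUBIC))"
```

```text
clock: 13.75
eef_pos: [607.5, -82.7, 95.6]
eef_rot: [-3.139, 0.0, 1.725]
wrist_force: [-11.9, -2.4, 3.7]
clock: 14.15
eef_pos: [607.7, -82.7, 95.7]
eef_rot: [-3.138, -0.0, 1.725]
wrist_force: [-14.7, -3.5, 7.0]
t 14.15 d [-0.47 -0.24  0.29] rv [-0.004  -0.0001 -0.0001] pos [607.7 -82.7  95.7] [-3.1376e+00 -1.0000e-04  1.7249e+00]
w7 ball px 294 337 top 202 y off mm -6.4
```

View pics/w7b.png

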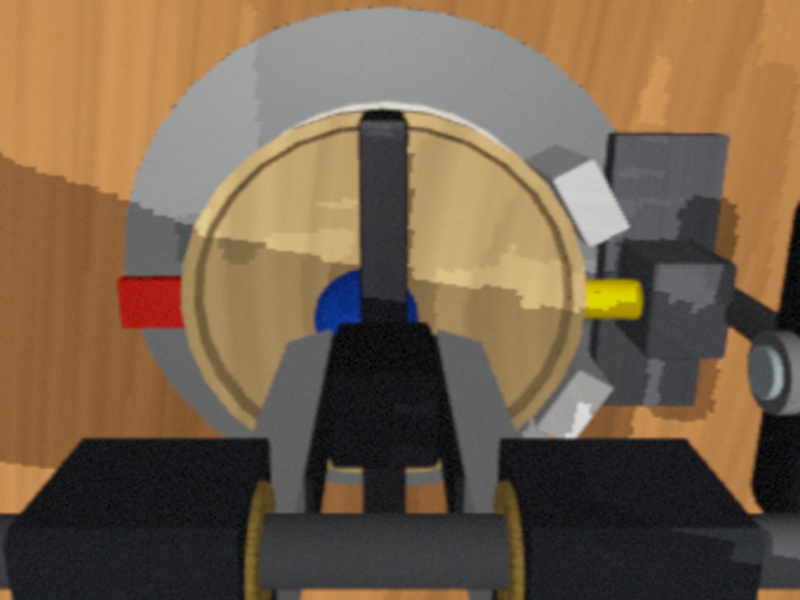

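Pressed home: the plunger is in, both pads are touching, the tab points straight back and the ball lies on the flat floor. I'll hold it there for over 2 s.

Converted, 0.3 mm / 600 = 0.0005.

```bash
(python3 -m creep '0,0.0005,0,0,0,0 | 0,0.0005,0,0,0,0 | 0,0.0005,0,0,0,0 | 0,0.0005,0,0,0,0 | 0,0.0005,0,0,0,0'
for i in 1 2 3 4; do python3 -m creep '0,0,0,0,0,0 | 0,0,0,0,0,0 | 0,0,0,0,0,0 | 0,0,0,0,0,0 | 0,0,0,0,0,0'; done
python3 -m creep '0,0,0,0,0,0 | 0,0,0,0,0,0 | 0,0,0,0,0,0 | 0,0,0,0,0,0 | 0,0,0,0,0,0') | tail -6
python3 -c "
from h import *
delta([607.5,-83.2,95.4],1.725)
grab('wrist','w8');ball('w8')"
```

```text
clock: 17.2
eef_pos: [607.7, -82.7, 95.7]
eef_rot: [-3.137, -0.0, 1.725]
wrist_force: [-17.4, -4.0, 8.0]
finger_gap: 24.0
finger_force: 40.0
t 17.2 d [-0.44 -0.3   0.29] rv [-0.0046 -0.0001 -0.0001] pos [607.7 -82.7  95.7] [-3.1370e+00 -1.0000e-04  1.7249e+00]
w8 ball px 294 337 top 202 y off mm -6.4
```

Converted, -5.2 mm / 600 = -0.0087, -4 mm / 600 = -0.0067.

```bash
(python3 -m creep '0,-0.0017,0,0,0,0 | 0,-0.0033,0,0,0,0 | 0,-0.005,0,0,0,0 | 0,-0.0067,0,0,0,0 | 0,-0.0087,-0.0002,0,0,0'
python3 -m creep '0,-0.0023,-0.0002,0,0,0 | 0,-0.005,-0.0002,0,0,0 | 0,-0.008,-0.0002,0,0,0 | 0,-0.0113,-0.0002,0,0,0 | 0,-0.0147,-0.0002,0,0,0'
python3 -m creep '0,-0.0033,0,0,0,0 | 0,-0.0063,0,0,0,0 | 0,-0.009,0,0,0,0 | 0,-0.0113,0,0,0,0 | 0,-0.0133,0,0,0,0'
python3 -m creep '0,-0.0017,0,0,0,0 | 0,-0.0027,0,0,0,0 | 0,-0.0033,0,0,0,0 | 0,-0.0033,-0.0008,0,0,0 | 0,-0.0033,-0.0025,0,0,0'
python3 -m creep '0,0,-0.0025,0,0,0 | 0,0,-0.0058,0,0,0 | 0,0,-0.01,0,0,0 | 0,0,-0.015,0,0,0 | 0,0,-0.02,0,0,0'
python3 -m creep '0,0,-0.0058,0,0,0 | 0,0,-0.0117,0,0,0 | 0,0,-0.0183,0,0,0 | 0,0,-0.025,0,0,0 | 0,0,-0.0317,0,0,0'
python3 -m creep '0,0,-0.0067,0,0,0 | 0,0,-0.0133,0,0,0 | 0,0,-0.02,0,0,0 | 0,0,-0.0267,0,0,0 | 0,0,-0.0333,0,0,0'
python3 -m creep '0,0,-0.0067,0,0,0 | 0,0,-0.0133,0,0,0 | 0,0,-0.02,0,0,0 | 0,0,-0.0267,0,0,0 | 0,0,-0.0333,0,0,0'
python3 -m creep '0,0,-0.0067,0,0,0 | 0,0,-0.0133,0,0,0 | 0,0,-0.02,0,0,0 | 0,0,-0.0267,0,0,0 | 0,0,-0.0333,0,0,0'
python3 -m creep '0,0,-0.0058,0,0,0 | 0,0,-0.01,0,0,0 | 0,0,-0.0125,0,0,0 | 0,0,-0.0133,0,0,0 | 0,0,-0.0133,0,0,0') | grep -v finger
python3 -c "
from h import *
delta([600,-84.2,190],1.725-np.pi/2)
grab('wrist','w9');ball('w9')
cv2.imwrite('pics/w9b.png',cv2.resize(cv2.imread('pics/w9.png')[80:350,160:500],(800,600),interpolation=cv2.INTER_CUBIC))"
```

```text
clock: 17.75
eef_pos: [604.1, -83.0, 95.5]
eef_rot: [-3.141, -0.0, 1.725]
wrist_force: [-3.6, -1.0, -3.7]
clock: 18.25
eef_pos: [595.8, -84.3, 96.1]
eef_rot: [3.14, 0.0, 1.725]
wrist_force: [0.1, -0.3, -3.3]
clock: 18.75
eef_pos: [587.6, -85.6, 95.8]
eef_rot: [3.142, 0.0, 1.725]
wrist_force: [-0.4, -0.1, -3.8]
clock: 19.25
eef_pos: [585.7, -85.9, 97.3]
eef_rot: [-3.142, -0.0, 1.725]
wrist_force: [-0.1, -0.9, -4.2]
clock: 19.75
eef_pos: [585.7, -85.9, 109.6]
eef_rot: [3.141, 0.0, 1.725]
wrist_force: [-0.0, -0.6, -3.4]
clock: 20.25
eef_pos: [585.7, -85.9, 128.7]
eef_rot: [3.142, 0.0, 1.725]
wrist_force: [0.2, -0.6, -4.1]
clock: 20.75
eef_pos: [585.7, -85.9, 148.6]
eef_rot: [-3.142, 0.0, 1.725]
wrist_force: [-0.7, 0.2, -2.1]
clock: 21.25
eef_pos: [585.7, -85.8, 168.6]
eef_rot: [-3.142, 0.0, 1.725]
wrist_force: [-0.5, 0.4, -4.4]
clock: 21.75
eef_pos: [585.7, -85.9, 188.6]
eef_rot: [3.142, 0.0, 1.725]
wrist_force: [-0.5, 0.2, -3.5]
clock: 22.25
eef_pos: [585.7, -85.9, 196.2]
eef_rot: [-3.141, 0.0, 1.725]
wrist_force: [0.1, -0.0, -3.1]
t 22.25 d [-0.56 14.42  6.23] rv [-1.0000e-04  1.0000e-04  1.5706e+00] pos [585.7 -85.9 196.2] [-3.1415  0.      1.7248]
w9 ball px 294 337 top 202 y off mm -6.4
```

View pics/w9b.png

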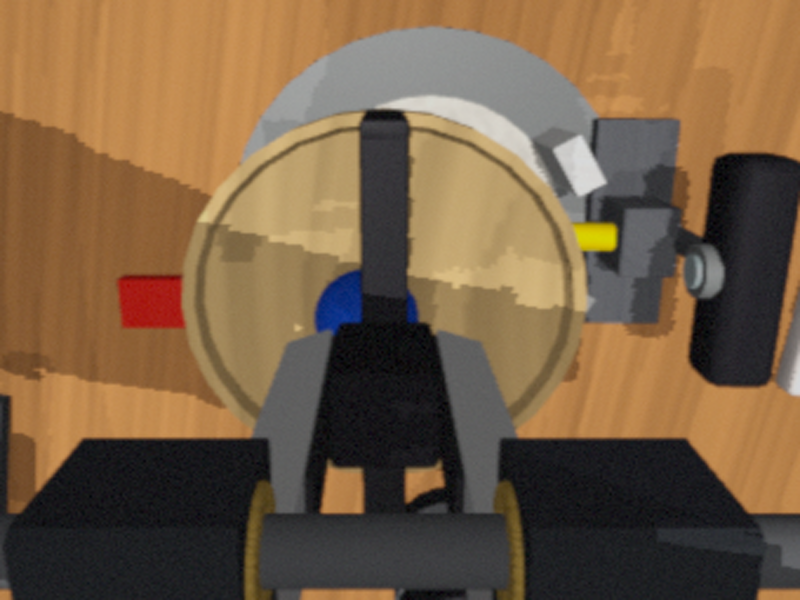

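The manual's scale: shifts go in shares of 600 mm and turns go in shares of pi rad. Converting my numbers, 1.5 mm / 600 = 0.0025, 1 mm / 600 = 0.0017.

```bash
(python3 -m creep '0,0.0002,0,0,0,0 | 0,0.0005,0,0,0,0 | 0,0.001,0,0,0,0 | 0,0.0017,0,0,0,0 | 0,0.0025,0,0,0,0'
python3 -m creep '0,0.001,0,0,0,0 | 0,0.002,0,0,0,0 | 0,0.0032,0,0,0,0 | 0,0.0043,0,0,0,0 | 0,0.0055,0,0,0,0'
python3 -m creep '0,0.0012,0,0,0,0 | 0,0.0023,0,0,0,0 | 0,0.0035,0,0,0,0 | 0,0.0047,0,0,0,0 | 0,0.0057,0,0,0,0'
python3 -m creep '0,0.0008,0,0,0,0 | 0,0.0017,0,0,0,0 | 0,0.0023,0,0,0,0 | 0,0.0028,0,0,0,0 | 0,0.003,0,0,0,0.0016'
python3 -m creep '0,0,0,0,0,0.0032 | 0,0,0,0,0,0.0095 | 0,0,0,0,0,0.0191 | 0,0,0,0,0,0.0318 | 0,0,0,0,0,0.0446'
for i in 1; do python3 -m creep '0,0,0,0,0,0.0159 | 0,0,0,0,0,0.0318 | 0,0,0,0,0,0.0477 | 0,0,0,0,0,0.0637 | 0,0,0,0,0,0.0796'; done
python3 -m creep '0,0,0,0,0,0.0159 | 0,0,0,0,0,0.0318 | 0,0,0,0,0,0.0477 | 0,0,0,0,0,0.0637 | 0,0,0,0,0,0.0796'
python3 -m creep '0,0,0,0,0,0.0159 | 0,0,0,0,0,0.0318 | 0,0,0,0,0,0.0477 | 0,0,0,0,0,0.0637 | 0,0,0,0,0,0.0796'
python3 -m creep '0,0,0,0,0,0.0159 | 0,0,0,0,0,0.0318 | 0,0,0,0,0,0.0477 | 0,0,0,0,0,0.0637 | 0,0,0,0,0,0.0796'
python3 -m creep '0,0,0,0,0,0.0159 | 0,0,0,0,0,0.0318 | 0,0,0,0,0,0.0477 | 0,0,0,0,0,0.0605 | 0,0,0,0,0,0.0732'
python3 -m creep '0,0,0,0,0,0.0127 | 0,0,0,0,0,0.0239 | 0,0,0,0,0,0.0334 | 0,0,0,0,0,0.0414 | 0,0,0,0,0,0.0477'
python3 -m creep '0,0,0,0,0,0.0064 | 0,0,0,0,0,0.0111 | 0,0,0,0,0,0.0143 | 0,0,0,0,0,0.0146 | 0,0,0,0,0,0.0146') | grep -v finger|tail -16
python3 -c "
from h import *
delta([597,-84.2,196],1.725-np.pi/2)
grab('wrist','w10');ball('w10')
cv2.imwrite('pics/w10b.png',cv2.resize(cv2.imread('pics/w10.png'),(800,500)))"
```

```text
clock: 26.8
eef_pos: [595.6, -84.3, 196.3]
eef_rot: [-3.142, 0.0, 0.577]
wrist_force: [0.2, 0.0, -3.0]
clock: 27.3
eef_pos: [595.6, -84.3, 196.3]
eef_rot: [-3.142, 0.0, 0.347]
wrist_force: [0.1, -0.2, -2.2]
clock: 27.8
eef_pos: [595.6, -84.3, 196.3]
eef_rot: [3.142, -0.0, 0.198]
wrist_force: [-0.8, 0.4, -3.1]
clock: 28.3
eef_pos: [595.6, -84.3, 196.3]
eef_rot: [3.142, -0.0, 0.154]
wrist_force: [0.4, -0.7, -3.6]
t 28.3 d [1.42 0.1  0.32] rv [ 0.     -0.     -0.0002] pos [595.6 -84.3 196.3] [ 3.1416 -0.      0.154 ]
w10 ball px 294 337 top 202 y off mm -6.4
```

View pics/w10b.png

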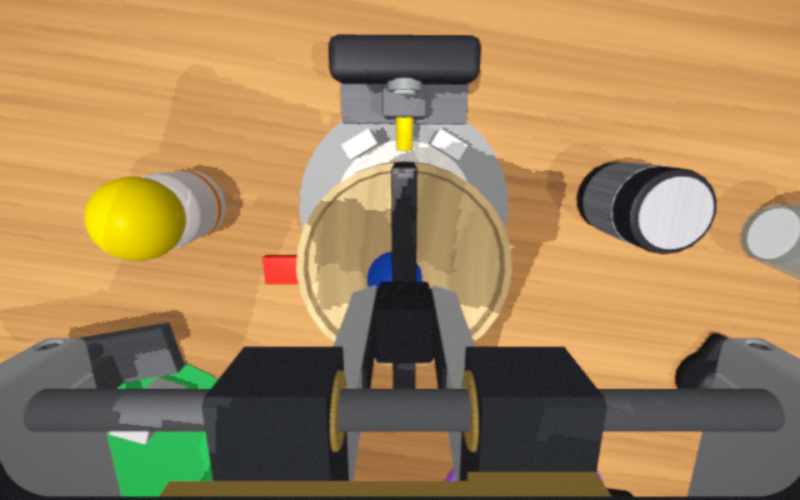

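The red tab at (280,270) points to the lamp side (135,218). The dish is level about 100 mm up over the mat, with the ball unmoved at (394,270). I'll let it settle briefly and hand in.

```bash
python3 -m creep '0,0,0,0,0,0 | 0,0,0,0,0,0 | 0,0,0,0,0,0 | 0,0,0,0,0,0 | 0,0,0,0,0,0'; python3 -c "
from cell import manip
print(manip.sign_off())"
```

```text
clock: 28.85
eef_pos: [595.6, -84.3, 196.3]
eef_rot: [3.142, -0.0, 0.154]
wrist_force: [-1.2, 0.3, -4.1]
finger_gap: 23.9
finger_force: 40.0
the job is handed in; nothing more can be done
None
```

I handed the job in at 28.9 s: the dish was held against both pads with the plunger in for over 2 s, then lifted about 10 cm over the mat, turned a quarter turn to the lamp side, and is still held there level and still; the ball stayed on the flat floor but about 6 mm off centre towards the tab, from the first push on.

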